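# Third hand for a blind headrail bracket

## Robot

A 6-joint arm with a two-finger parallel gripper is mounted at the origin on the work surface. World frame = base frame: x ahead of the robot, y to its left, z up, the work surface at z = 0. Lengths are in m, angles in degrees, forces in N, time in s.
With the tool pointing down it reaches from about 0.35 to 0.975 m from the base axis. Payload 4.9 kg.
Tool frame: the origin (TCP) lies on the centre line of the jaws, within the pads' length; the fingertips stand 25 mm ahead of it and the grasp point (between the pads) lies 6 mm ahead of it; z points along the fingers, y is the line along which they close (so a half turn about z gives the same grasp; the last joint's range is limited). The gripper opens to 85 mm and grips with 20 to 120 N. Pads are 22 mm wide; open, the fingers measure 114 mm over their backs; the gripper's body (76 mm by 85 mm) begins 54 mm behind the grasp point. The pads swing forward as they close: fully open they stand 13 mm farther back than shut.
Start: joints at [-72.307, 3.019, 92.412, -0, 84.569, -6.818], TCP at [0.259, -0.569, 0.256] pointing down, gripper open.
Joint ranges: [-172.51, 172.51], [-57.92, 126.97], [3.15, 148.05], [-58.71, 238.71], [5.1, 150.11], [-179.66, 179.66]. Speed limits (degrees/s): [147.25, 147.25, 180, 180, 180, 180].

## Interface

Orientations are given as a 3x3 rotation matrix whose columns are the frame's x, y, z axes.
In Python, from rig import arm gives the robot as it stands.
- The arm moves only by the tool send_rows, never from a script. Its argument "motion" is text: rows parted by semicolons, each of 6 numbers parted by spaces: the shift along the tool's x, y, z in cm, then the turn, a rotation vector about the tool's x, y, z in degrees. A call has 1 to 12 rows; each row shifts and turns the commanded pose from where the row before left it, along the tool's axes as they then stand; what a row does not reach is not made up. A row lasts 1/8 s, in which the tool goes at most 62.5 mm and 10.7 degrees, less where a joint would pass 70% of its speed; a pose out of reach is approached as far as the arm can. A call is refused whole if a number of a shift passes 6.25 or a number of a turn 10.7, either way. A call with a gripper value outside its range is refused whole. "gripper" is the opening in per cent of the stroke, from 0 (shut) to 100 (fully open), set as the call begins (left out, the last holds). The fingers move at their own pace and stop on an object; "newtons" is the grip in N (left out, the last holds). Time passes only in rows, so rows that do not move let the fingers close. It gives the time, the measured TCP pose, the force, the opening and the grip force at its end, in the units of the state.
- arm.observe(): the state, without advancing time (a new reading comes with each control period).
- arm.get_image(name): name is "scene" or "top"; returns a dict with "pixels" (480x640x3 uint8, blue, green, red), "intrinsics" (3x3 intrinsics, pixels), "world_from_camera" (4x4, takes a point from camera to world coordinates). Camera axes: x right, y down, z forward; pixel columns grow to the right and rows downward; lengths in m; the calibration is good to about 2 mm. A picture is of the moment at which its call begins. There is no depth.
- arm.job_done(): hands the job in; it is judged then, once.
The state is a dict: "clock": time; "joints": joint angles; "joint_vel": joint speeds; "tau": joint torques, N m; "ee_pos": TCP position; "eef_rot": TCP orientation; "force": force on the tool from outside, world axes, zero at the start; "ft_torque": the same for the moment, N m; "width": finger opening in m; "gripper_force": force on a finger pad.
Only numpy, scipy, OpenCV 4.12 (cv2) and the standard library are available. Lean on these libraries where they do the work, as an engineer would, in place of code of your own. Each camera call takes 0.05 s, during which the arm holds its last target. There are 200 camera calls.

## Task

Take the end bracket (the block with the tongue) and press it square and centred against the near end of the sprung timber headrail, standing on the jig's board with its tongue over the rail, until the dark line across the rail comes level with the near ends of the two wooden guides beside it. Keep that push steady for three seconds and finish while still gripping the bracket and pressing, so that I can screw it down; never drive the rail to the end of its travel. Leave the other bracket, the pin pot and the tape measure where they are.

Things in the scene. Friction and masses are not known exactly. Their poses are not given: they have to be found in the camera images.
- bracket: end bracket, standing on the bench: aluminium block 40 x 40 x 40 mm, tongue 40 long, 30 wide, 4 thick along +x, flush with its top; behind, a plate 5 thick, 36 wide, 55 high. 0.11-0.22 kg. Origin: centre of the block's underside; x along the tongue, z up. Front face (under the tongue) at x = 20 mm, sides to grip at y = +-20 mm. Starts with the tongue within 0.7 rad of world +x
- tongue_tip (a point): middle of the free end of the bracket's tongue: 60 mm ahead of the bracket's origin along its x and 38 mm above its underside; axes as the bracket's
- jig: fixed plywood board 410 x 150 x 12 mm. Origin: on the bench surface, below the near end of the headrail as it starts; x along the rail, the pushing direction, within 0.5 rad of world +x; z up. Board from x = -100 to 310 mm (bare before the rail). Two wooden guides beside the rail at x = 80-110 mm, 84 mm over both, top 44 mm above the bench; back block at x = 273-303 mm, 62 mm high
- rail_end (a point): centre of the headrail's near end face, 28.5 mm above the bench; moves with the rail; axes as the jig's (x into the rail)
- headrail (a joint): how far the white-painted timber headrail (44 mm wide, top 44.5 mm above the bench, 0.5 mm over the board) is pushed back along the jig's x, in m: 0 at the start, end of travel 0.024. A spring of 0.7 N per mm pushes back, from 0 N. A dark line 3 mm wide across its top, 70 mm from its near end, starts 10 mm before the near ends of the guides: level with them = 0.010 = 7 N
- mid_bracket: another bracket, not to be used: the same aluminium block 40 x 40 x 40 mm and rear plate without a tongue, loose on the bench. Origin: centre of its underside
- pin_pot: open square blue plastic pot 70 x 70 x 60 mm. Origin: centre of its underside
- tape_measure: tape measure case 65 x 34 x 58 mm, black. Origin: centre of its underside
Things that resemble listed ones, but are neither listed nor needed, are in the scene too. Leave any orange look-alike of the bracket alone.

How it is judged:
By the outcome, as a careful person would: the job done as asked, in the order asked, and still so for the second after the job is handed in, while the arm keeps its last pose, push and grip.
It also fails if it takes over 45 s, if anything falls off the work surface, if the arm or the gripper's body presses on something with over 40 N, if the wrist force passes 120 N, or if a joint passes its speed limit or range.

## Working session

There is one attempt and no reset: what is moved stays moved. The work goes in short steps, Python scripts to look and compute and a tool call to move; the robot and the scene stay as the last step left them, time stands still between calls to the robot, and variables do not carry over. Pictures are saved under pics/ and viewed, at most 10 in all, crops included, and the job is handed in when it is done.

Besides the shell and the picture viewer there is one more tool, called after ">>>" as name(argument=value, ...) on one line, values as JSON. send_rows: Moves the arm, as the interface text tells. Its arguments: {"type":"object","properties":{"motion":{"type":"string"},"gripper":{"type":"number"},"newtons":{"type":"number"}},"required":["motion"]}

```bash
mkdir -p pics; ls; python3 - <<'E'
from rig import arm
import cv2,numpy as np
for n in("scene","top"):
    d=arm.get_image(n); cv2.imwrite(f"pics/{n}0.png",d["pixels"]); np.savez(f"{n}0.npz",**d)
    print(n,d["intrinsics"].round(1).tolist(),d["world_from_camera"].round(4).tolist())
o=arm.observe();print(o["clock"],o["ee_pos"],o["eef_rot"],o["force"],o["width"])
E
```

```text
pics
scene [[537.8, 0.0, 313.1], [0.0, 537.8, 240.3], [0.0, 0.0, 1.0]] [[0.8456, 0.3637, -0.3907, 0.9316], [0.5336, -0.5975, 0.5986, -0.6607], [-0.0158, -0.7146, -0.6993, 0.7487], [0.0, 0.0, 0.0, 1.0]]
top [[448.3, 0.0, 315.2], [0.0, 448.3, 240.5], [0.0, 0.0, 1.0]] [[-0.0215, -0.9979, 0.0617, 0.4673], [-0.9998, 0.0215, -0.0012, -0.0794], [-0.0001, -0.0617, -0.9981, 1.0118], [0.0, 0.0, 0.0, 1.0]]
0.1 [ 0.25914214 -0.56817643  0.25518956] [[ 9.09884558e-01  4.14861154e-01 -5.60693156e-04]
 [ 4.14861475e-01 -9.09882880e-01  1.76103969e-03]
 [ 2.20421857e-04 -1.83495281e-03 -9.99998292e-01]] [ 0.36676414 -0.8555045   0.3645943 ] 0.08536592452301822
```

View pics/top0.png

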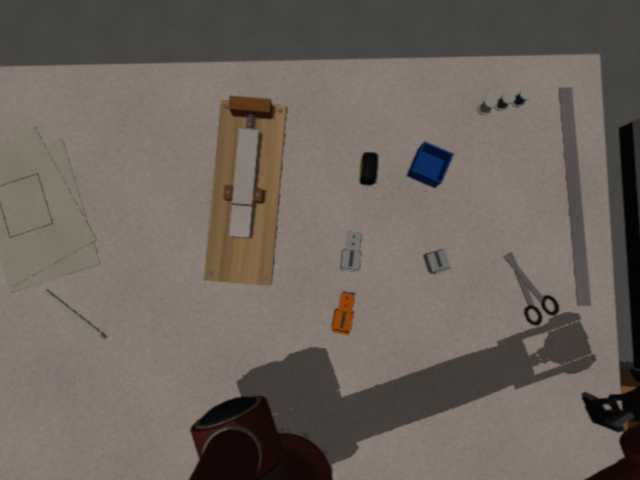

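View pics/scene0.png

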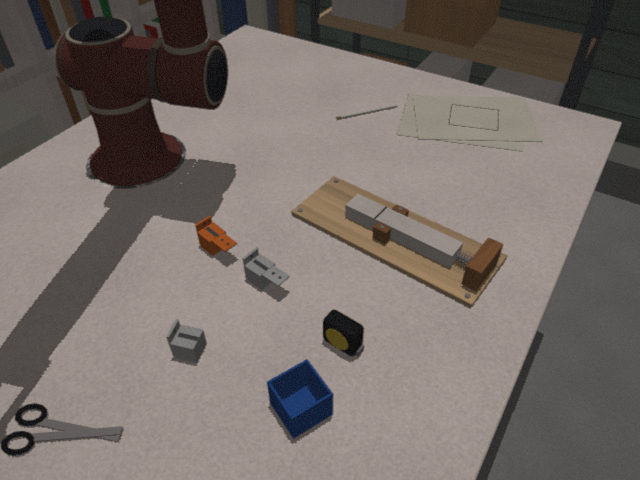

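Top view: grey bracket at about (351,252) with its tongue up the image (world +x), orange look-alike at (344,313). The jig's rail runs from (241,237) to (249,128), with the dark line near (241,205). I'll take a closer look to get accurate edges.

```bash
python3 - <<'E'
import cv2,numpy as np
t=cv2.imread("pics/top0.png");s=cv2.imread("pics/scene0.png")
a=cv2.resize(t[185:285,200:300],None,fx=4,fy=4,interpolation=cv2.INTER_CUBIC)
b=cv2.resize(t[222:282,325:375],None,fx=8,fy=8,interpolation=cv2.INTER_CUBIC)
c=np.zeros((480,800,3),np.uint8);c[:400,:400]=a;c[:480,400:]=b
cv2.imwrite("pics/crop1.png",cv2.convertScaleAbs(c,alpha=1.4))
E
```

```text
(no output)
```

View pics/crop1.png

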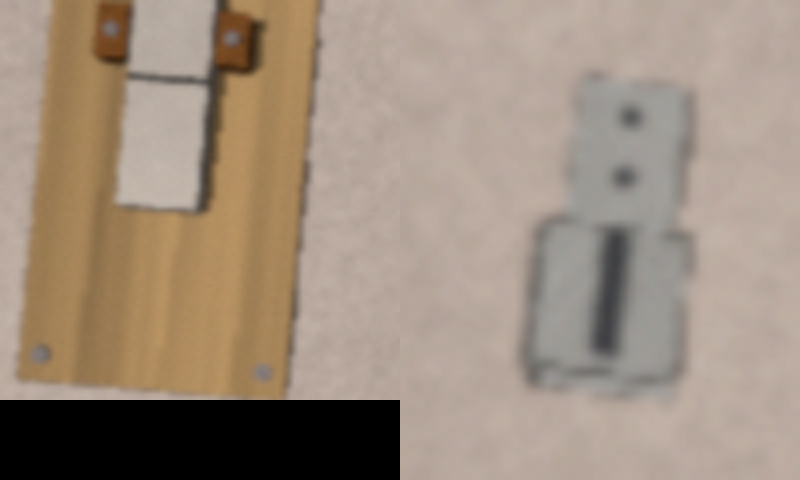

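The crop shows the rail's near end at about (200+160/4, 185+210/4) = (240,237), the dark line at (242,204), and the guide near ends at about row 200–202. The bracket's block is at (325+610/8, 222+300/8) = (401−24.7=351, 259), with the tongue tip at row about 231.

```bash
cat > h.py <<'E'
import cv2,numpy as np
def cast(d,px,z):
    px=np.atleast_2d(np.asarray(px,float));K=d["intrinsics"];T=d["world_from_camera"]
    r=np.c_[px,np.ones(len(px))]@np.linalg.inv(K).T@T[:3,:3].T
    o=T[:3,3];return (o+r*((z-o[2])/r[:,2])[:,None])[:,:2]
def biggest(m):
    n,l,s,c=cv2.connectedComponentsWithStats(m.astype(np.uint8),connectivity=4);return l==1+np.argmax(s[1:,4])
def edges(m,vertical=True):
    "per row: row, left edge, right edge"
    return np.array([(y,np.flatnonzero(m[y])[0]-.5,np.flatnonzero(m[y])[-1]+.5) for y in range(m.shape[0]) if m[y].sum()>3])
E
python3 - <<'E'
from h import *
d=dict(np.load("top0.npz"));im=d["pixels"].astype(int)
hsv=cv2.cvtColor(d["pixels"],cv2.COLOR_BGR2HSV).astype(int)
# rail
m=np.zeros((480,640),bool);m[125:245,225:265]=1
m&=(hsv[...,1]<60)&(hsv[...,2]>110)
ny=biggest(m&(np.arange(480)[:,None]>207));e=edges(ny)
far=biggest(m&(np.arange(480)[:,None]<203));f=edges(far)
print("near",e[[0,3,-6,-3,-2,-1]].tolist());print("far",f[[0,1,5,40,-3,-1]].tolist())
E=np.vstack([e[2:-4],f[4:-20]])
C=cast(d,np.c_[(E[:,1]+E[:,2])/2,E[:,0]],.0445);p=np.polyfit(C[:,0],C[:,1],1);print("rail axis y=",p,"yaw",np.degrees(np.arctan(p[0])),"width",np.ptp(cast(d,[[e[10,1],e[10,0]],[e[10,2],e[10,0]]],.0445)[:,1]))
col=ny.sum(0);cols=np.flatnonzero(col>20);bot=np.array([(c,np.flatnonzero(ny[:,c])[-1]+.5) for c in cols])
N=cast(d,bot,.0445);print("near end",N.mean(0),np.polyfit(N[:,1],N[:,0],1))
far_c=np.array([(c,np.flatnonzero(far[:,c])[0]-.5) for c in range(241,256)]);print("far end",cast(d,far_c,.0445).mean(0))
# board corners
w=(hsv[...,1]>80)&(hsv[...,0]>8)&(hsv[...,0]<26)&(np.arange(640)<300)&(np.arange(480)[:,None]<290)
q=cv2.boxPoints(cv2.minAreaRect(np.argwhere(biggest(w))[:,::-1].astype(np.float32)));B=cast(d,q,.012);print("board",B.round(4).tolist())
# bracket
b=np.zeros((480,640),bool);b[222:282,330:372]=1
sl=b&(hsv[...,2]<90);
b&=(im[...,0]-im[...,2]>-6);b=biggest(b);e=edges(b);print(e.astype(int).tolist() if 0 else e[::4].tolist())
for n,k in(("tongue",(e[:,0]>233)&(e[:,0]<246)),("block",(e[:,0]>253)&(e[:,0]<266))):
    C=cast(d,np.c_[(e[k,1]+e[k,2])/2,e[k,0]],.04);L=cast(d,np.c_[e[k,1],e[k,0]],.04);R=cast(d,np.c_[e[k,2],e[k,0]],.04)
    print(n,C.mean(0),[np.polyfit(X[:,0],X[:,1],1)[0].round(3) for X in(C,L,R)],(L-R)[:,1].mean())
print("tip",cast(d,[[ (e[2,1]+e[2,2])/2,e[0,0]-.5]],.04))
g=d["pixels"].max(2)[222:282,330:372]
n,l,s,c=cv2.connectedComponentsWithStats(((g<85)).astype(np.uint8))
for i in range(1,n):
    if s[i,4]>2:print("dark",s[i].tolist(),cast(d,[c[i]+[330,222]],.04))
E
```

```text
near [[208.0, 230.5, 250.5], [211.0, 230.5, 250.5], [231.0, 228.5, 249.5], [234.0, 228.5, 248.5], [235.0, 228.5, 248.5], [236.0, 234.5, 248.5]]
far [[129.0, 238.5, 250.5], [130.0, 238.5, 258.5], [134.0, 237.5, 257.5], [169.0, 234.5, 253.5], [200.0, 232.5, 251.5], [202.0, 231.5, 250.5]]
rail axis y= [-0.10007363  0.13941104] yaw -5.714770076677944 width 0.043363310873689026
near end [0.5402682  0.08173929] [-0.00541326  0.54071068]
far end [0.77584561 0.06153864]
board [[0.4483, 0.1685], [0.8684, 0.1275], [0.851, -0.025], [0.4316, 0.0198]]
[[233.0, 348.5, 354.5], [237.0, 348.5, 359.5], [241.0, 346.5, 357.5], [245.0, 347.5, 357.5], [249.0, 345.5, 357.5], [253.0, 342.5, 359.5], [257.0, 341.5, 359.5], [261.0, 341.5, 357.5], [265.0, 341.5, 358.5], [269.0, 342.5, 357.5]]
tongue [ 0.52774766 -0.16346681] [np.float64(-0.186), np.float64(-0.183), np.float64(-0.188)] 0.02406951172018984
block [ 0.48449292 -0.15562686] [np.float64(-0.109), np.float64(-0.095), np.float64(-0.122)] 0.03699775729826619
tip [[ 0.54295699 -0.16541414]]
dark [23, 14, 2, 2, 4] [[ 0.53426477 -0.16409363]]
dark [22, 21, 2, 2, 4] [[ 0.51908227 -0.16151492]]
dark [19, 28, 5, 17, 64] [[ 0.48770055 -0.15735922]]
dark [11, 45, 2, 2, 3] [[ 0.46796979 -0.13598016]]
```

>>> send_rows(motion="0 0 2.6 0 0 8.2;0 0 2.6 0 0 8.2;0 0 2.6 0 0 8.2;0 0 2.6 0 0 8.2;1.85 -4.88 0 0 0 0;1.85 -4.88 0 0 0 0;1.85 -4.88 0 0 0 0;1.85 -4.88 0 0 0 0;1.85 -4.88 0 0 0 0;1.85 -4.88 0 0 0 0;1.85 -4.88 0 0 0 0;1.85 -4.88 0 0 0 0", gripper=100)

```text
clock: 1.6
ee_pos: [0.4624, -0.202, 0.152]
eef_rot: [[0.99, -0.144, -0.0], [-0.144, -0.99, 0.0], [-0.0, -0.0, -1.0]]
force: [-0.0, -0.5, -0.1]
width: 0.0853
gripper_force: 0.0
```

>>> send_rows(motion="1.74 -4.8 0 0 0 0;0 0 3 0 0 0;0 0 3 0 0 0;0 0 3 0 0 0;0 0 2 0 0 0;0 0 1.2 0 0 0;0 0 0 0 0 0")

```text
clock: 2.48
ee_pos: [0.4854, -0.1583, 0.0294]
eef_rot: [[0.99, -0.144, -0.002], [-0.144, -0.99, 0.001], [-0.002, -0.001, -1.0]]
force: [-0.2, -0.5, 1.3]
width: 0.0855
gripper_force: 0.0
```

```bash
python3 - <<'E'
from rig import arm
import cv2,numpy as np
d=arm.get_image("scene");o=arm.observe();print(o["ee_pos"],o["force"])
cv2.imwrite("pics/s1.png",cv2.resize(d["pixels"][170:350,160:400],None,fx=3,fy=3,interpolation=cv2.INTER_CUBIC))
E
```

```text
[ 0.48617534 -0.15871037  0.0303575 ] [ 0.03167801 -0.55729346 -0.63600341]
```

View pics/s1.png

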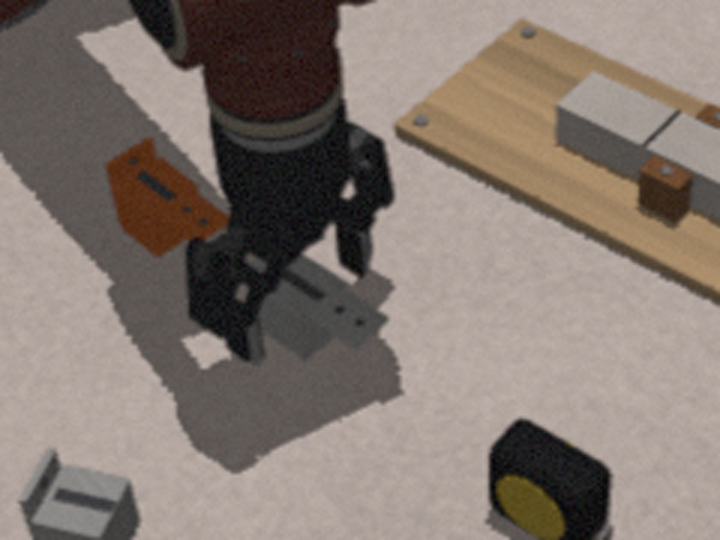

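The fingers straddle the bracket's block (crop (240,340) and (355,265)), and the tongue sticks out ahead of them. Closing.

>>> send_rows(motion="0 0 0 0 0 0;0 0 0 0 0 0;0 0 0 0 0 0;0 0 0 0 0 0;0 0 0 0 0 0;0 0 0 0 0 0", gripper=0, newtons=60)

```text
clock: 3.28
ee_pos: [0.4869, -0.159, 0.0313]
eef_rot: [[0.99, -0.144, 0.002], [-0.144, -0.99, -0.001], [0.002, 0.0, -1.0]]
force: [-0.6, 0.2, 6.0]
width: 0.0394
gripper_force: 61.7
```

>>> send_rows(motion="0 0 -2 0 0 0;0 0 -2 0 0 0;0 0 -2 0 0 -2.5;-0.7 -4.14 0 0 0 0;-0.7 -4.14 0 0 0 0;-0.7 -4.14 0 0 0 0;-0.7 -4.14 0 0 0 0;-0.7 -4.14 0 0 0 0;-0.7 -4.14 0 0 0 0;0 0 0 0 0 0;0 0 0 0 0 0")

```text
clock: 4.65
ee_pos: [0.4688, 0.0924, 0.0896]
eef_rot: [[0.995, -0.1, -0.001], [-0.1, -0.995, -0.001], [-0.001, 0.001, -1.0]]
force: [-1.2, 0.1, -1.2]
width: 0.0393
gripper_force: 61.3
```

```bash
python3 - <<'E'
from rig import arm
import cv2,numpy as np
d=arm.get_image("scene");np.savez("s2.npz",**d);t=arm.get_image("top");np.savez("t2.npz",**t);o=arm.observe();print(o["ee_pos"],o["force"],o["eef_rot"])
f=lambda a:cv2.resize(a,None,fx=3,fy=3,interpolation=cv2.INTER_CUBIC)
a=f(d["pixels"][130:290,290:430]);b=f(t["pixels"][130:290,190:310])
cv2.imwrite("pics/s2.png",cv2.convertScaleAbs(np.hstack([a,b]),alpha=1.4))
E
```

```text
[0.46922103 0.09186517 0.08987878] [-0.53583983 -0.21049217 -0.97598126] [[ 9.94783939e-01 -1.02001609e-01 -7.65725485e-04]
 [-1.02001861e-01 -9.94784164e-01 -2.96982098e-04]
 [-7.31438934e-04  3.73538446e-04 -9.99999663e-01]]
```

View pics/s2.png

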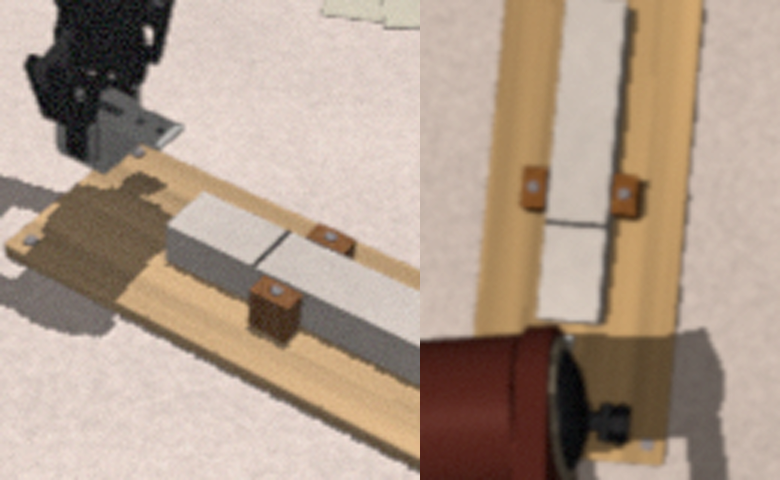

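The scene view shows the bracket level in the grip. Its tongue tip corners are at about full-frame (351,172) and (341,180), and the rail's near top corners at about (358,194) and (346,208). The top view shows the line and guides clearly, but the arm hides the bracket.

```bash
python3 - <<'E'
from h import *
d=dict(np.load("s2.npz"))
T=cast(d,[[351,172.2],[340.5,180.2]],.0995);R=cast(d,[[358.3,194.5],[346,207.5]],.0445)
print(T,R);ax=np.array([.9949,-.101]);n=np.array([.101,.9949])
c=T.mean(0);r=R.mean(0);print("widths",np.linalg.norm(T[0]-T[1]),np.linalg.norm(R[0]-R[1]))
print("tip rel rail end along,lat",(c-r)@ax,(c-r)@n,"tip rel tcp",(c-[.4692,.0919])@ax,(c-[.4692,.0919])@n)
# refine crop big
cv2.imwrite("pics/s3.png",cv2.convertScaleAbs(cv2.resize(d["pixels"][155:220,305:385],None,fx=8,fy=8,interpolation=cv2.INTER_CUBIC),alpha=1.4))
E
```

```text
[[0.53006002 0.09684892]
 [0.52512466 0.06403459]] [[0.54559156 0.1033975 ]
 [0.54422136 0.05514199]]
widths 0.03318340345712616 0.04827495680526256
tip rel rail end along,lat -0.01734419462918433 -0.0005826945251043397 tip rel tcp 0.059251817981394506 -0.005502182299147941
```

View pics/s3.png

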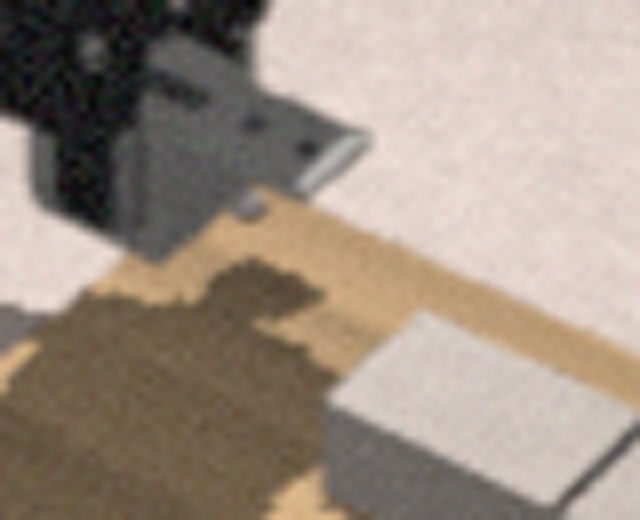

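```bash
python3 - <<'E'
from h import *
d=dict(np.load("s2.npz"))
o=np.array([305,155])-.44
T=cast(d,np.array([[352,129],[294,183]])/8+o,.0995);R=cast(d,np.array([[422,312],[329,396]])/8+o,.0445)
ax=np.array([.9949,-.101]);n=np.array([.101,.9949])
c=T.mean(0);r=R.mean(0);print(T,R,np.linalg.norm(T[0]-T[1]),np.linalg.norm(R[0]-R[1]))
print("tip-rail",(c-r)@ax,(c-r)@n,"tip-tcp",(c-[.4692,.0919])@ax,(c-[.4692,.0919])@n)
E
```

```text
[[0.52349109 0.09865987]
 [0.52209055 0.07240608]] [[0.54240098 0.10499587]
 [0.53845355 0.06396037]] 0.026291115477814184 0.0412249273284851
tip-rail -0.017653036858471242 -0.0007318067712220391 tip-tcp 0.053960575313225005 -0.0009218784772653995
```

>>> send_rows(motion="0 -0.06 2 0 0 0;0 0 1.5 0 0 0;0 0 1 0 0 0;0 0 0 0 0 0;1.5 0 0 0 0 0;1.5 0 0 0 0 0;1 0 0 0 0 0;0.5 0 0 0 0 0;0 0 0 0 0 0;0 0 0 0 0 0")

```text
clock: 6.0
ee_pos: [0.5138, 0.0888, 0.045]
eef_rot: [[0.995, -0.101, -0.001], [-0.101, -0.995, -0.0], [-0.001, 0.0, -1.0]]
force: [-1.2, 0.6, -0.8]
width: 0.0389
gripper_force: 61.4
```

```bash
python3 - <<'E'
from rig import arm
import cv2,numpy as np
d=arm.get_image("scene");np.savez("s4.npz",**d);o=arm.observe();print(o["ee_pos"],o["force"])
cv2.imwrite("pics/s4.png",cv2.convertScaleAbs(cv2.resize(d["pixels"][165:255,310:420],None,fx=6,fy=6,interpolation=cv2.INTER_CUBIC),alpha=1.4))
E
```

```text
[0.51376943 0.08881061 0.04508297] [-0.53240181  0.47144638 -1.70513964]
```

View pics/s4.png

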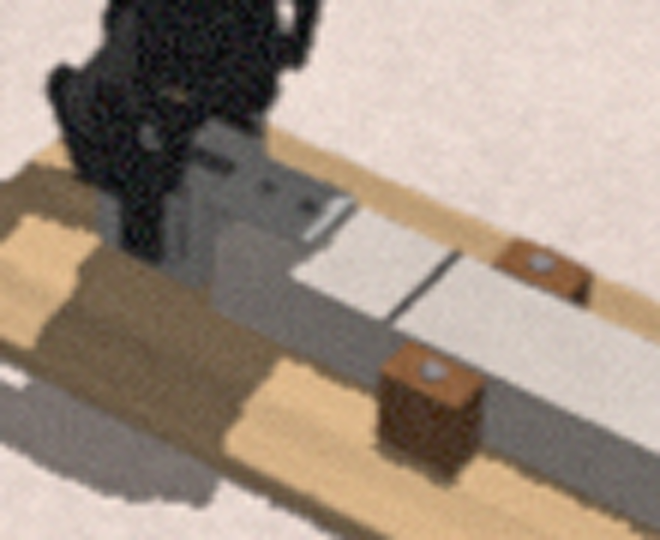

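The tongue lies centred over the rail's near end, its tip at crop (330,215) (full frame (365,201)). A small gap remains at the face near crop (215,260). The line at (425,285) is still ahead of the guides. Lowering gently now.

>>> send_rows(motion="0 0.04 0.1 0 0 0;0 0 0.1 0 0 0;0 0 0.05 0 0 0;0 0 0 0 0 0;0 0 0 0 0 0")

```text
clock: 6.68
ee_pos: [0.5144, 0.0884, 0.0432]
eef_rot: [[0.995, -0.101, 0.0], [-0.101, -0.995, 0.0], [0.0, -0.0, -1.0]]
force: [-3.7, 0.5, 5.5]
width: 0.039
gripper_force: 61.9
```

>>> send_rows(motion="0 0 0 0 0 0;0 0 0 0 0 0")

```text
clock: 6.92
ee_pos: [0.5143, 0.0884, 0.0433]
eef_rot: [[0.995, -0.101, 0.0], [-0.101, -0.995, 0.0], [0.0, -0.0, -1.0]]
force: [-3.6, -0.9, 5.5]
width: 0.0391
gripper_force: 61.9
```

>>> send_rows(motion="0 0 0.05 0 0 0;0 0 0 0 0 0;0 0 0 0 0 0")

```text
clock: 7.3
ee_pos: [0.5144, 0.0884, 0.0432]
eef_rot: [[0.995, -0.101, -0.0], [-0.101, -0.995, -0.0], [-0.0, 0.0, -1.0]]
force: [-6.1, -0.0, 9.0]
width: 0.0392
gripper_force: 62.6
```

>>> send_rows(motion="0 0 -0.07 0 0 0;0.15 0 0 0 0 0;0.15 0 0 0 0 0;0 0 0 0 0 0;0 0 0 0 0 0")

```text
clock: 7.92
ee_pos: [0.5175, 0.0881, 0.0433]
eef_rot: [[0.995, -0.101, 0.001], [-0.101, -0.995, 0.0], [0.001, -0.0, -1.0]]
force: [-1.6, 0.1, 4.8]
width: 0.0394
gripper_force: 61.9
```

>>> send_rows(motion="0.15 0 0 0 0 0;0.15 0 0 0 0 0;0 0 0 0 0 0;0 0 0 0 0 0")

```text
clock: 8.43
ee_pos: [0.5203, 0.0878, 0.0433]
eef_rot: [[0.995, -0.101, 0.0], [-0.101, -0.995, 0.0], [0.0, -0.0, -1.0]]
force: [-2.9, 0.1, 6.7]
width: 0.0396
gripper_force: 62.1
```

```bash
cat > line.py <<'E'
from h import *
ax=np.array([.9949,-.1008]);n=np.array([.1008,.9949]);o=np.array([.5403,.0853])
def linepos(d):
    s=np.arange(.052,.105,.0005);v=np.arange(-.014,.0141,.002)
    P=o+s[:,None,None]*ax+v[None,:,None]*n
    W=np.concatenate([P.reshape(-1,2),np.full((s.size*v.size,1),.0445)],1)
    T=np.linalg.inv(d["world_from_camera"]);c=(W@T[:3,:3].T+T[:3,3])@d["intrinsics"].T;uv=(c[:,:2]/c[:,2:]).astype(np.float32)
    g=cv2.remap(d["pixels"].max(2),uv[:,0].reshape(s.size,-1),uv[:,1].reshape(s.size,-1),cv2.INTER_LINEAR).astype(float)
    p=g.mean(1);w=np.clip(np.median(p)-15-p,0,None);i=np.argmax(w);w[abs(s-s[i])>.006]=0
    return 1e3*(w@s)/w.sum()
if __name__=="__main__":
    from rig import arm
    for k in("top","scene"):
        b=linepos(dict(np.load(k+"0.npz")));x=[linepos(arm.get_image(k)) for _ in range(2)]
        print(k,"start",b.round(2),"moved mm",(np.array(x)-b).round(2))
    q=arm.observe();print(q["ee_pos"],q["force"])
E
python3 line.py
```

```text
top start 69.46 moved mm [-14.41 -14.41]
scene start 69.07 moved mm [ 0.02 -0.  ]
[0.52029308 0.0877891  0.04327143] [-3.43681125  1.02049121  5.76584423]
```

>>> send_rows(motion="0.15 0 0 0 0 0;0.15 0 0 0 0 0;0.1 0 0 0 0 0;0 0 0 0 0 0;0 0 0 0 0 0")

```text
clock: 9.25
ee_pos: [0.5237, 0.0874, 0.0433]
eef_rot: [[0.995, -0.101, -0.002], [-0.101, -0.995, 0.0], [-0.002, 0.0, -1.0]]
force: [-5.5, 0.5, 7.7]
width: 0.0392
gripper_force: 62.5
```

```bash
python3 line.py
```

```text
top start 69.46 moved mm [-14.74 -14.75]
scene start 69.07 moved mm [1.87 1.86]
[0.52371264 0.08745344 0.04328128] [-4.40572423  1.19191974  8.57435383]
```

>>> send_rows(motion="0.15 0 -0.02 0 0 0;0.15 0 0 0 0 0;0.15 0 0 0 0 0;0.15 0 -0.02 0 0 0;0.1 0 0 0 0 0;0 0 0 0 0 0;0 0 0 0 0 0")

```text
clock: 10.32
ee_pos: [0.5293, 0.0869, 0.0433]
eef_rot: [[0.995, -0.101, -0.005], [-0.101, -0.995, 0.0], [-0.005, 0.0, -1.0]]
force: [-10.3, 1.0, 10.8]
width: 0.0391
gripper_force: 62.8
```

```bash
python3 line.py
```

```text
top start 69.46 moved mm [-14.79 -14.81]
scene start 69.07 moved mm [7.95 7.96]
[0.52934829 0.08688728 0.04331403] [-9.40028524  1.11250922 11.00165023]
```

>>> send_rows(motion="0.1 0 -0.04 0 0.2 0;0.1 0 -0.03 0 0.1 0;0 0 0 0 0 0;0 0 0 0 0 0")

```text
clock: 11.02
ee_pos: [0.5304, 0.0868, 0.0433]
eef_rot: [[0.995, -0.101, -0.002], [-0.101, -0.995, -0.0], [-0.002, 0.0, -1.0]]
force: [-9.2, 0.9, 9.4]
width: 0.0396
gripper_force: 62.8
```

```bash
python3 line.py; python3 - <<'E'
from rig import arm
import cv2,numpy as np
d=arm.get_image("scene");np.savez("s5.npz",**d)
a=cv2.resize(d["pixels"][180:255,320:420],None,fx=6,fy=6,interpolation=cv2.INTER_CUBIC)
cv2.imwrite("pics/s5.png",cv2.convertScaleAbs(a,alpha=1.4))
E
```

```text
top start 69.46 moved mm [-14.78 -14.77]
scene start 69.07 moved mm [8.73 8.73]
[0.53036832 0.08678251 0.04327921] [-11.31829416   0.74063222   9.17235727]
```

View pics/s5.png

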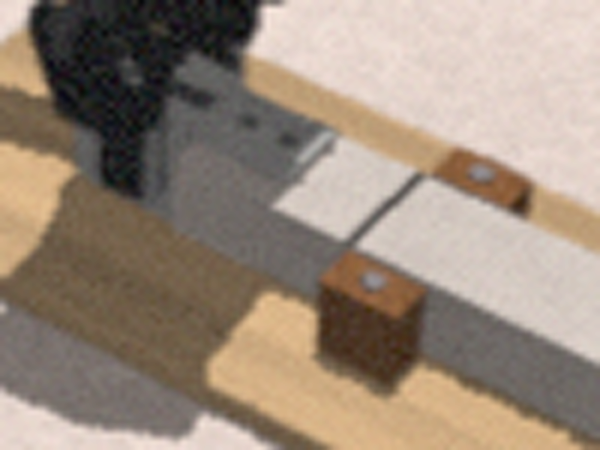

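The line at crop (352,243)–(420,175) is still about 1–2 mm short of the guide near ends ((350,252), (435,170)). The bracket sits square on the board with its tongue centred over the rail.

>>> send_rows(motion="0.08 0 -0.03 0 0.1 0;0.08 0 0 0 0 0;0 0 0 0 0 0;0 0 0 0 0 0")

```text
clock: 11.78
ee_pos: [0.5315, 0.0867, 0.0433]
eef_rot: [[0.995, -0.101, -0.002], [-0.101, -0.995, -0.0], [-0.002, 0.0, -1.0]]
force: [-11.3, 1.5, 9.3]
width: 0.0391
gripper_force: 62.7
```

```bash
python3 line.py
```

```text
top start 69.46 moved mm [-14.81 -14.8 ]
scene start 69.07 moved mm [9.59 9.6 ]
[0.53143652 0.086654   0.04326848] [-12.58243424   1.23290185  10.00512054]
```

>>> send_rows(motion="0.06 0 -0.02 0 0.05 0;0 0 0 0 0 0;0 0 0 0 0 0;0 0 0 0 0 0")

```text
clock: 12.48
ee_pos: [0.5318, 0.0866, 0.0432]
eef_rot: [[0.995, -0.101, -0.002], [-0.101, -0.995, -0.0], [-0.002, 0.0, -1.0]]
force: [-12.0, 1.2, 8.7]
width: 0.0392
gripper_force: 62.7
```

```bash
python3 line.py
```

```text
top start 69.46 moved mm [-14.81 -14.8 ]
scene start 69.07 moved mm [9.96 9.95]
[0.53176584 0.08663752 0.04327018] [-12.14814361   0.0736535   10.08379774]
```

Now at 9.96 mm. Holding for over three seconds, then checking again.

>>> send_rows(motion="0 0 0 0 0 0;0 0 0 0 0 0;0 0 0 0 0 0;0 0 0 0 0 0;0 0 0 0 0 0;0 0 0 0 0 0;0 0 0 0 0 0;0 0 0 0 0 0;0 0 0 0 0 0;0 0 0 0 0 0;0 0 0 0 0 0;0 0 0 0 0 0")

```text
clock: 14.18
ee_pos: [0.5318, 0.0866, 0.0432]
eef_rot: [[0.995, -0.101, -0.002], [-0.101, -0.995, -0.0], [-0.002, 0.0, -1.0]]
force: [-11.5, 0.8, 8.8]
width: 0.0391
gripper_force: 62.7
```

>>> send_rows(motion="0 0 0 0 0 0;0 0 0 0 0 0;0 0 0 0 0 0;0 0 0 0 0 0;0 0 0 0 0 0;0 0 0 0 0 0;0 0 0 0 0 0;0 0 0 0 0 0;0 0 0 0 0 0;0 0 0 0 0 0;0 0 0 0 0 0;0 0 0 0 0 0")

```text
clock: 15.68
ee_pos: [0.5318, 0.0866, 0.0433]
eef_rot: [[0.995, -0.101, -0.001], [-0.101, -0.995, -0.0], [-0.001, 0.0, -1.0]]
force: [-12.2, 1.6, 9.2]
width: 0.0394
gripper_force: 62.7
```

>>> send_rows(motion="0 0 0 0 0 0;0 0 0 0 0 0;0 0 0 0 0 0;0 0 0 0 0 0;0 0 0 0 0 0;0 0 0 0 0 0;0 0 0 0 0 0;0 0 0 0 0 0")

```text
clock: 16.68
ee_pos: [0.5318, 0.0866, 0.0433]
eef_rot: [[0.995, -0.101, -0.002], [-0.101, -0.995, -0.0], [-0.001, 0.0, -1.0]]
force: [-12.7, 0.7, 9.4]
width: 0.0393
gripper_force: 62.7
```

```bash
python3 line.py; python3 - <<'E'
from rig import arm
import cv2
d=arm.get_image("scene")
cv2.imwrite("pics/s6.png",cv2.convertScaleAbs(cv2.resize(d["pixels"][180:255,320:420],None,fx=6,fy=6,interpolation=cv2.INTER_CUBIC),alpha=1.4))
E
```

```text
top start 69.46 moved mm [-14.79 -14.81]
scene start 69.07 moved mm [9.96 9.94]
[0.53177668 0.08662011 0.04328244] [-11.75817638   1.51133009  10.21281712]
```

View pics/s6.png

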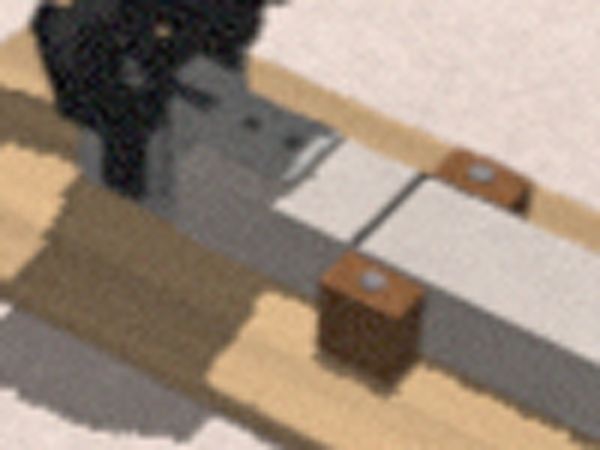

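The line at crop (355,243)–(425,177) is now level with the guides' near ends, to within the picture's resolution. The lit tongue end looks slightly different from before, so I'll compare it once up close to rule out a tilt.

```bash
python3 - <<'E'
from rig import arm
import cv2,numpy as np
d=arm.get_image("scene");np.savez("s6.npz",**d)
f=lambda p:cv2.convertScaleAbs(cv2.resize(p[185:222,335:382],None,fx=8,fy=14*8//14,interpolation=cv2.INTER_CUBIC),alpha=1.5)
a=np.load("s4.npz")["pixels"];b=np.load("s5.npz")["pixels"]
g=np.vstack([np.hstack([f(a),f(b)]),np.hstack([f(d["pixels"]),f(np.load("scene0.npz")["pixels"])])])
cv2.imwrite("pics/cmp.png",g);print(g.shape,arm.observe()["ft_torque"])
E
```

```text
(592, 752, 3) [0.2678876  1.80281237 0.00782045]
```

View pics/cmp.png

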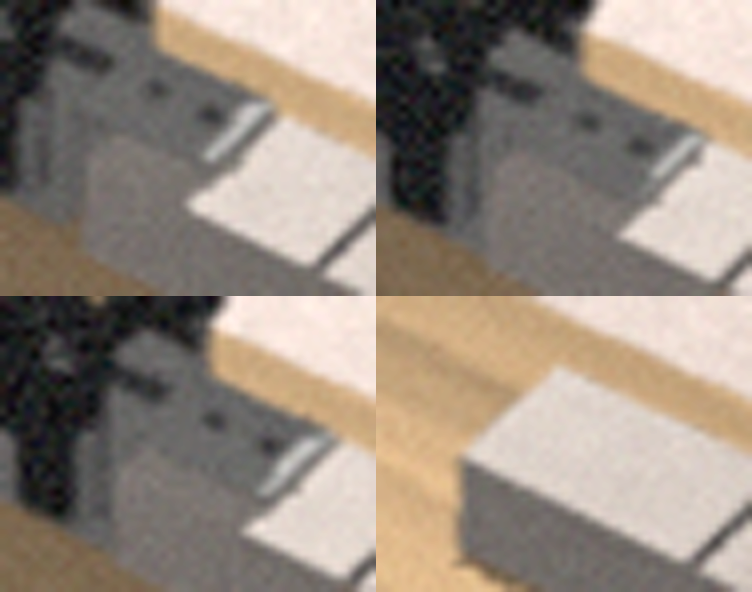

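The tongue has the same shape and attitude in all three pictures (tip at tile (295,460) now), so only the lighting changed. The bracket is flush, level and centred. Handing in.

```bash
python3 -c "
from rig import arm
print(arm.job_done())"
```

```text
the job is handed in; nothing more can be done
None
```

I handed the job in with the bracket still gripped and pressing on the rail: it stands on the board, tongue centred over the rail, and I held the push steady for over 4 s. By camera the rail is pushed back 9.95 mm of the 10 mm target, so the dark line is level with the guide ends to within what the picture can show.

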